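Pop a tin out of the spring lane and trap it with the other finger

ROBOT

A 6-joint arm with a two-finger parallel gripper is mounted at the origin on the work surface. World frame = base frame: x ahead of the robot, y to its left, z up, the work surface at z = 0. Lengths are in m, angles in rad, forces in N, time in s.
With the tool pointing down it reaches from about 0.3 to 0.775 m from the base axis. Payload 14.6 kg.
Tool frame: the origin (TCP) lies on the centre line of the jaws, within the pads' length; the fingertips stand 19 mm ahead of it and the grasp point (between the pads) is the TCP; z points along the fingers, y is the direction in which the jaws open and shut (so a half turn about z gives the same grasp; the last joint's range is limited). The gripper opens to 94 mm and grips with 3 to 60 N. Pads are 16 mm wide; open, the fingers measure 119 mm over their backs; the gripper's body (75 mm by 177 mm) begins 78 mm behind the grasp point.
Start: joints at [1.275, 0.3, 1.521, -0, 1.321, -0.067], TCP at [0.125, 0.536, 0.224] pointing down, gripper open.
Joint ranges: [-3.03, 3.03], [-0.79, 2.21], [0.23, 2.52], [-1.04, 4.18], [0, 3.07], [-2.55, 2.55]. Speed limits (rad/s): [2.22, 2.22, 2.57, 3.14, 3.14, 3.14].

INTERFACE

Orientations are given as [roll, pitch, yaw] about the fixed x, y, z axes, in that order (R = Rz(yaw) Ry(pitch) Rx(roll)).
In Python, from station import ctrl gives the robot as it stands. The module is installed in compiled form; this text tells all that it offers.
- The arm moves only by the shell command python3 -m creep 'ROWS' [FORCE]. ROWS is a JSON object of lists of equal length, an entry for each row: "translation": the shift along the world's x, y, z in mm, a list of three; "yaw": the turn about the world's z in rad; "gripper": the closure in counts, from 0 (fully open) to 255 (shut). A call has 1 to 5 rows; each row is the pose to reach, as a shift and turn from the pose measured when the call began; what a row does not reach only later rows make up. A row lasts 1/12 s, in which the tool goes at most 41.7 mm and 7.16 degrees, less where a joint would pass 70% of its speed; a pose out of reach is approached as far as the arm can. A call with a gripper value outside its range is refused whole. The fingers move at their own pace and stop on an object; FORCE is the grip in N (left out, the last holds). Time passes only in rows, so rows that repeat a pose let the fingers close. It gives the time, the measured TCP pose, the force and the opening at its end, in the units of the state.
- ctrl.get_obs(): the state, without advancing time (a new reading comes with each control period).
- ctrl.camera(name): name is "scene" or "top" or "wrist"; returns a dict with "pixels" (420x560x3 uint8, red, green, blue), "depth" (420x560 float32, m along the optical axis (not along the pixel's ray), 0 where there is no reading), "fx", "fy", "cx", "cy" (pixels), "R" (3x3) and "t" (3): a world point X has camera coordinates R X + t; the wrist camera has in their place "tool_from_camera" (4x4, takes a point from camera to tool coordinates, whose origin is the TCP and whose axes are the flange's). Camera axes: x right, y down, z forward; pixel columns grow to the right and rows downward; lengths in m; the calibration is good to about 2 mm. A picture is of the moment at which its call begins: read the wrist's pose just before it.
- ctrl.hand_in(): hands the job in, once; it reports no verdict.
The state is a dict: "time_s": time; "qpos": joint angles; "joint_vel": joint speeds; "tau": joint torques, N m; "ee_pos": TCP position; "eef_rot": TCP orientation; "force": force on the tool from outside, world axes, zero at the start; "moment": the same for the moment, N m; "grip_width": finger opening in m.
Only numpy, scipy, OpenCV 4.12 (cv2) and the standard library are available. Lean on these libraries where they do the work, as an engineer would, in place of code of your own. Each camera call takes 0.05 s, during which the arm holds its last target. There are 200 camera calls.

TASK

On the steel tin dispenser, press the ejector plate right down with one finger so that the spring shoots the seated tin along the lane, and let the other finger, reaching down into the lane, stop the tin before it runs off the open end. Do not grasp, lift or tip the tin, and leave the jars, bottles and other goods where they are. Finish while holding: one finger still keeps the ejector pressed down, and the tin rests in the lane against the other finger.

Things in the scene. Friction and masses are not known exactly. Their poses are not given: they have to be found in the camera images.
- dispenser: Fixed steel tin dispenser. Origin on the table under the centre of the tin's seat; x = the level way the tin is shot along the lane, z up, y = the side with the ejector plate. Foot plate 6 mm thick, x -100 to 140 mm, y -73 to 97 mm. Behind the seated tin a spring pusher plate (44 mm wide, 35 mm high); before it a stop blade, 8 mm out of the floor at x = 25 mm.
- lane_spot (a point): point on the lane's floor at x = 95, y = 0 mm of the dispenser, 42 mm above the table, abreast of the ejector plate: a finger can reach down here. The straight level lane runs along x, 50 mm wide inside between 3 mm walls that rise only 12 mm over its floor.
- lane_end (a point): middle of the floor's edge at the lane's open end, x = 125, y = 0 mm of the dispenser. Left uncaught, the tin is off this end in about a third of a second.
- ejector (a joint): travel of the spring-loaded ejector plate, m: 0 at rest (up), 0.012 fully down. The stop blade goes down with it and frees the tin after about 7 to 8.5 mm. It takes 2.5 N to start, 5.5 N fully down, plus up to about 2 N of rubbing at the blade; it springs back up when let go.
- ejector_top (a point): centre of the top face of the ejector's steel press plate, 40 mm (along the dispenser's x) by 30 mm (along y); at x = 95, y = 47 mm of the dispenser and, at rest, 64 mm above the table: 22 mm above the lane floor; 10 mm above it when fully down. So with one fingertip on it and one, level with it, over lane_spot, the latter stays clear of the floor.
- tin: closed steel tin with paper label, 46 mm diameter, 36 mm tall, about 0.11 kg, seated upright in the lane at the start; origin at the centre of its underside, z its axis.
- pusher (a joint): travel of the spring pusher plate that shoots the tin, m: 0 to 0.002 with the tin seated, up to 0.115; it pushes with about 3 N all along and, once the tin is caught, keeps it pressed against the finger.
- spare_tin: loose tin like the one in the lane, 46 dia x 36 mm, standing on the table past the lane's open end; to be left alone. Origin at the centre of its underside.
- sauce_jar: squat jar, 60 dia x 75 mm, standing on the table beside the dispenser; to be left alone. Origin at the centre of its underside.
- chilli_jar: small amber jar, 52 dia x 70 mm, standing on the dispenser's foot plate, on the ejector's side, behind the tin; to be left alone. Origin at the centre of its underside.
- red_bottle: sauce bottle, 64 dia x 210 mm, standing upright; to be left alone. Origin at the centre of its underside.
- soy_bottle: amber bottle, 68 dia x 190 mm, standing upright; to be left alone. Origin at the centre of its underside.
- cup: open steel cup, 72 dia x 80 mm, standing upright; to be left alone. Origin at the centre of its underside.
- spoon: steel spoon lying on the table; to be left alone. Origin at the centre of its underside.

How it is judged:
By the outcome, as a careful person would: the job done as asked, in the order asked, and still so for the second after the job is handed in, while the arm keeps its last pose, push and grip.
It also fails if it takes over 32 s, if anything falls off the work surface, if the arm or the gripper's body presses on something with over 40 N, if the wrist force passes 120 N, or if a joint passes its speed limit or range.

## Working session

There is one attempt and no reset: what is moved stays moved. The work goes in short steps, Python scripts to look and compute and a shell command to move; the robot and the scene stay as the last step left them, time stands still between calls to the robot, and variables do not carry over. Pictures are saved under pics/ and viewed, about 8 in all and at most 12, crops included, and the job is handed in when it is done.

```bash
mkdir -p pics
python3 - <<'E'
from station import ctrl
import cv2,numpy as np
print(ctrl.get_obs())
for n in ("scene","top"):
    c=ctrl.camera(n); cv2.imwrite(f"pics/{n}0.png",c["pixels"][:,:,::-1]); np.savez(f"{n}0.npz",**c)
    print(n,c["fx"],c["cx"],c["cy"],c["R"],c["t"])
E
```

```text
{'time_s': 0.0, 'qpos': array([ 1.27538488e+00,  3.00495969e-01,  1.52157648e+00, -3.34373347e-05,
        1.32069801e+00, -6.66133713e-02]), 'joint_vel': array([ 7.51248484e-04,  1.57409129e-03,  2.08783163e-04, -1.03740092e-03,
        9.43845057e-05,  1.00462790e-03]), 'tau': array([ 1.93294109e-03, -5.31817031e+01, -3.52729869e+01,  7.09522306e-02,
        2.45203811e-02, -1.67650287e-04]), 'ee_pos': array([0.12469205, 0.53543319, 0.22387462]), 'eef_rot': array([-3.14041530e+00, -4.60841255e-05,  2.91280284e+00]), 'force': array([-1.23688981,  0.39816832, -0.05589826]), 'moment': array([-0.0583315 , -0.0206068 , -0.02795597]), 'grip_width': 0.09415436979325884}
scene 424.0679993712882 285.575972287213 208.6336224119687 [[ 0.57288437  0.8194551  -0.01722907]
 [ 0.4457758  -0.32914563 -0.83243443]
 [-0.68781351  0.46920837 -0.55385564]] [-0.27895892 -0.18483877  1.44295114]
top 430.1240863679651 278.48980091843197 206.69991331634625 [[-0.02464084 -0.99957648 -0.01548207]
 [-0.99089972  0.02647104 -0.13197361]
 [ 0.13232754  0.01208924 -0.99113232]] [0.02423368 0.53162862 0.97727227]
```

View pics/top0.png

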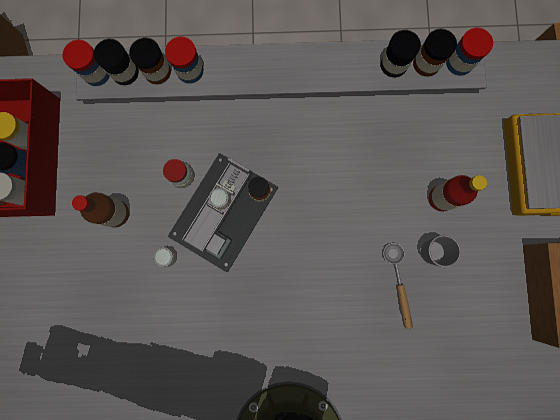

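View pics/scene0.png

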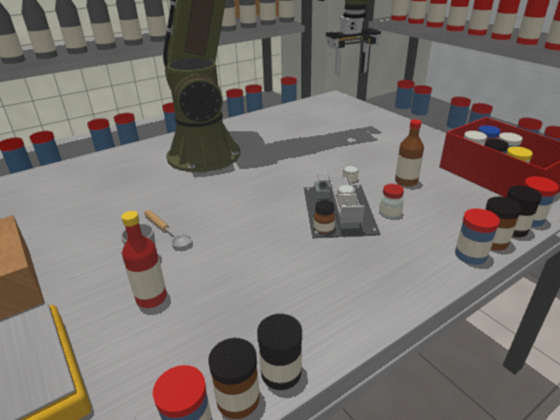

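The top view shows the dispenser's dark foot plate with corners near (220,154), (278,187), (228,271) and (169,235). The tin is near (218,198), the press plate near (216,243) and the spare tin at (165,257). The scene view agrees: the chilli jar is on the plate and the red-capped jar is beside it.

```bash
cat > h.py <<'E'
import numpy as np
def cast(c,uv,z):
    uv=np.atleast_2d(np.array(uv,float)); R=c["R"];t=c["t"]
    d=np.c_[(uv[:,0]-c["cx"])/c["fx"],(uv[:,1]-c["cy"])/c["fy"],np.ones(len(uv))]@R
    o=-R.T@t
    return o+d*((z-o[2])/d[:,2])[:,None]
E
python3 - <<'E'
import numpy as np,cv2
from h import cast
c=np.load("top0.npz"); im=c["pixels"]
g=im.max(2); m=((g<85)).astype(np.uint8); m[:140]=0;m[285:]=0;m[:,:150]=0;m[:,300:]=0
m=cv2.morphologyEx(m,cv2.MORPH_OPEN,np.ones((3,3)))
k=max(cv2.findContours(m,0,2)[0],key=cv2.contourArea)
w=cast(c,k[:,0,:],0.006)[:,:2]
r=cv2.minAreaRect((w*1000).astype(np.float32)); print(r); print(cv2.boxPoints(r))
cor=cast(c,[(220,154),(278,187),(228,271),(169,235)],.006); print(cor)
# tin top & plate
print("tin",cast(c,[(219,198)],.042+.036),"plate",cast(c,[(216,243)],.064))
roi=im[140:285,140:300,::-1]; cv2.imwrite("pics/crop1.png",cv2.resize(roi,None,fx=4.5,fy=4,interpolation=2))
E
```

```text
((528.9700927734375, 146.08682250976562), (171.5982666015625, 241.0189208984375), 58.09418487548828)
[[381.3205   136.9426  ]
 [585.92584    9.558189]
 [676.6197   155.23105 ]
 [472.01434  282.61545 ]]
[[0.67108447 0.15207915 0.006     ]
 [0.58448088 0.01093763 0.006     ]
 [0.38484786 0.13490262 0.006     ]
 [0.47421822 0.27665276 0.006     ]]
tin [[0.549869   0.14431561 0.078     ]] plate [[0.44904811 0.15391191 0.064     ]]
```

View pics/crop1.png

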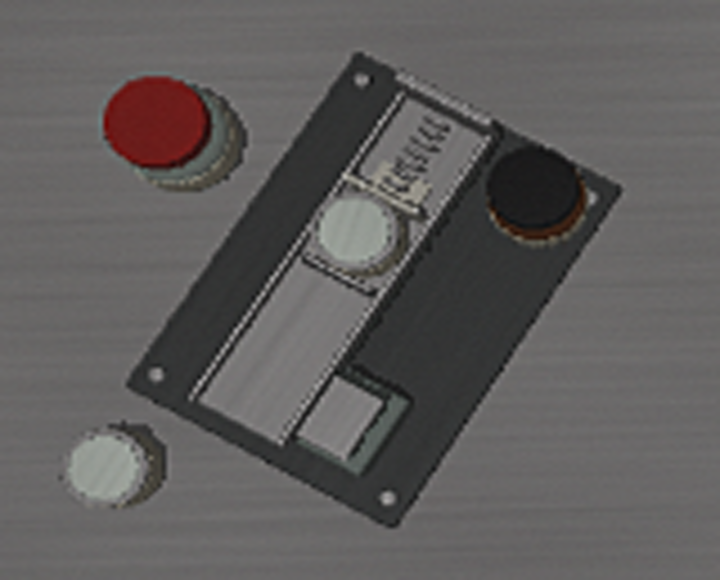

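```bash
python3 -m creep '{"translation":[[27,-29,0],[54,-58,0],[81,-87,0],[108,-116,0],[135,-145,0]],"yaw":[-0.07,-0.14,-0.21,-0.28,-0.328],"gripper":[162,162,162,162,162]}' 20
python3 -m creep '{"translation":[[27,-29,0],[54,-58,0],[81,-87,0],[108,-116,0],[135,-145,0]],"yaw":[0,0,0,0,0],"gripper":[162,162,162,162,162]}'
```

```text
time_s: 0.52
ee_pos: [0.2604, 0.3888, 0.2238]
eef_rot: [-3.14, -0.0, 2.581]
force: [0.8, 0.6, 1.3]
grip_width: 0.0643
time_s: 0.93
ee_pos: [0.3963, 0.2421, 0.2237]
eef_rot: [-3.14, -0.0, 2.581]
force: [0.4, 1.1, -0.4]
grip_width: 0.035
```

```bash
python3 -m creep '{"translation":[[27,-28,0],[54,-56,-10],[63,-66,-40],[63,-66,-72],[63,-66,-72]],"yaw":[0,0,0.004,0.004,0.004],"gripper":[162,162,162,162,162]}'
python3 - <<'E'
from station import ctrl
import cv2,numpy as np
o=ctrl.get_obs(); c=ctrl.camera("wrist"); cv2.imwrite("pics/wrist1.png",c["pixels"][:,:,::-1])
np.savez("wrist1.npz",p=o["ee_pos"],r=o["eef_rot"],**c); print(o["ee_pos"],o["eef_rot"],o["grip_width"],c["tool_from_camera"],c["fx"],c["cx"],c["cy"])
t=ctrl.camera("top"); np.savez("top1.npz",**t)
E
```

```text
time_s: 1.35
ee_pos: [0.4573, 0.1745, 0.1465]
eef_rot: [-3.134, -0.006, 2.584]
force: [-0.1, 0.1, -0.7]
grip_width: 0.0347
[0.45727919 0.1744854  0.1464665 ] [-3.1336545  -0.00592548  2.58352356] 0.034666437983587685 [[-4.88539989e-04 -9.61935962e-01 -2.73274527e-01  7.91978413e-02]
 [ 9.99999676e-01 -2.95232715e-04 -7.48495909e-04 -9.19237401e-04]
 [ 6.39325551e-04 -2.73274804e-01  9.61935794e-01 -1.60047516e-01]
 [ 0.00000000e+00  0.00000000e+00  0.00000000e+00  1.00000000e+00]] 304.8185578680465 280.9048442536301 210.93842871521008
```

View pics/wrist1.png

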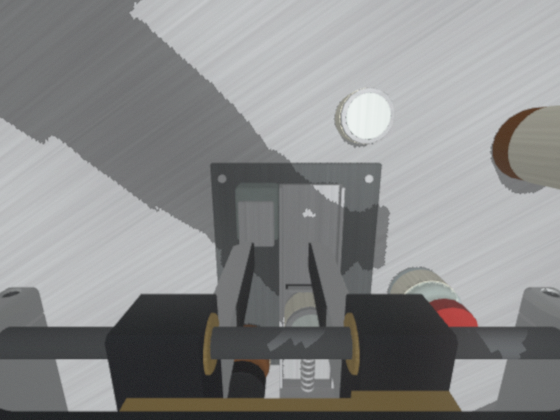

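The wrist view shows the press plate near columns 237-277, with the lane edge at row ~184 between columns 279 and 341. The foot plate's front edge is at row 163, columns 211-381, and the fingertips are near (250,243) and (312,243).

```bash
cat > w.py <<'E'
import numpy as np
from scipy.spatial.transform import Rotation as Ro
def wc(c):
    T=np.eye(4);T[:3,:3]=Ro.from_euler("xyz",c["r"]).as_matrix();T[:3,3]=c["p"]
    E=np.linalg.inv(T@c["tool_from_camera"])
    return dict(R=E[:3,:3],t=E[:3,3],**{k:c[k] for k in("fx","fy","cx","cy")})
E
python3 - <<'E'
import numpy as np,cv2
from h import cast; from w import wc
c=np.load("wrist1.npz");k=wc(c)
a=np.radians(148.1);ex=np.array([np.cos(a),np.sin(a)]);ey=np.array([-ex[1],ex[0]]);O=np.array([.5523,.1457])
def D(uv,z): 
    q=cast(k,uv,z)[:,:2]-O; return np.c_[q@ex,q@ey].round(4)*1000
print("foot front corners (140,97),(140,-73)",D([(211,164),(381,163)],.006))
print("screws",D([(222,179),(369,179)],.006))
print("lane end (125,25),(125,-25)",D([(279,184),(341,184)],.042))
q=c["p"][:2]-O;print("tcp",q@ex,q@ey)
P=c["p"][2]-.019
print("tips",D([(250,243),(312,243)],P))
im=c["pixels"][140:300,190:400,::-1].copy();cv2.imwrite("pics/crop2.png",cv2.resize(im,None,fx=3.5,fy=3.5,interpolation=2))
E
```

```text
foot front corners (140,97),(140,-73) [[138.5  96.8]
 [139.3 -70.1]]
screws [[123.6  86.8]
 [123.5 -59.5]]
lane end (125,25),(125,-25) [[125.2  29.4]
 [125.2 -25.2]]
tcp 0.0958812858625435 0.025774654166507625
tips [[103.3  46.5]
 [103.4   7.4]]
```

View pics/crop2.png

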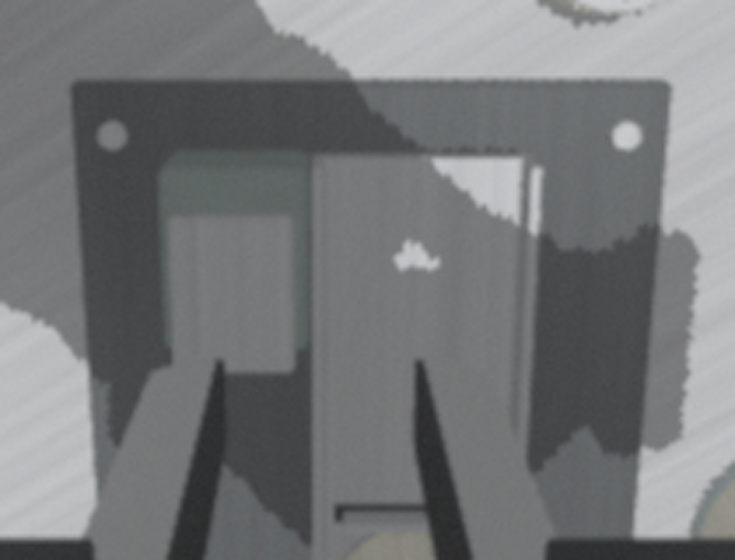

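```bash
python3 -m creep '{"translation":[[2,1.5,-20],[2,1.5,-40],[2,1.5,-55],[2,1.5,-57],[2,1.5,-57]],"yaw":[0,0,0,0,0],"gripper":[162,162,162,162,162]}'
python3 - <<'E'
import numpy as np
from h import cast; from w import wc
c=np.load("wrist1.npz");k=wc(c)
a=np.radians(148.1);ex=np.array([np.cos(a),np.sin(a)]);ey=np.array([-ex[1],ex[0]]);O=np.array([.5523,.1457])
q=cast(k,[(238,201.4),(274,201.4),(274.6,246),(239,246)],.064)[:,:2]-O
print("plate x75-115,y32-62",np.c_[q@ex,q@ey]*1000)
from station import ctrl
o=ctrl.get_obs();q=o["ee_pos"][:2]-O;print(q@ex,q@ey,o["ee_pos"],o["eef_rot"],o["force"])
E
```

```text
time_s: 1.87
ee_pos: [0.4612, 0.1783, 0.0962]
eef_rot: [-3.14, -0.001, 2.586]
force: [0.9, 0.2, -0.2]
grip_width: 0.0341
plate x75-115,y32-62 [[114.76119411  62.74558193]
 [114.77152028  33.17430371]
 [ 75.54590914  32.96763283]
 [ 75.49307326  63.43818518]]
0.09454272266352673 0.020447488041415312 [0.46123067 0.17830066 0.09621458] [-3.13953687e+00 -7.65690872e-04  2.58644028e+00] [ 0.91075696  0.20804828 -0.18477656]
```

```bash
python3 -m creep '{"translation":[[-1.8,-3,-4],[-1.8,-3,-9],[-1.8,-3,-12],[-1.8,-3,-12],[-1.8,-3,-12]],"yaw":[0,0,0,0,0],"gripper":[162,162,162,162,162]}'
python3 - <<'E'
import numpy as np,cv2
from station import ctrl
from h import cast; from w import wc
o=ctrl.get_obs();O=np.array([.5523,.1457]);a=np.radians(148.1);ex=np.array([np.cos(a),np.sin(a)]);ey=np.array([-ex[1],ex[0]])
q=o["ee_pos"][:2]-O;print(q@ex,q@ey,o["ee_pos"],o["eef_rot"],o["force"])
c=ctrl.camera("wrist");cv2.imwrite("pics/wrist2.png",cv2.resize(c["pixels"][140:300,190:400,::-1],None,fx=3.5,fy=3.5,interpolation=2))
E
```

```text
time_s: 2.28
ee_pos: [0.4595, 0.1753, 0.0844]
eef_rot: [-3.14, -0.001, 2.586]
force: [1.1, 0.1, 0.1]
grip_width: 0.0348
0.09445512444097805 0.023903894597302806 [0.45947854 0.17531998 0.0843887 ] [-3.13962920e+00 -7.54013405e-04  2.58636158e+00] [1.12568425 0.08932259 0.06118481]
```

View pics/wrist2.png

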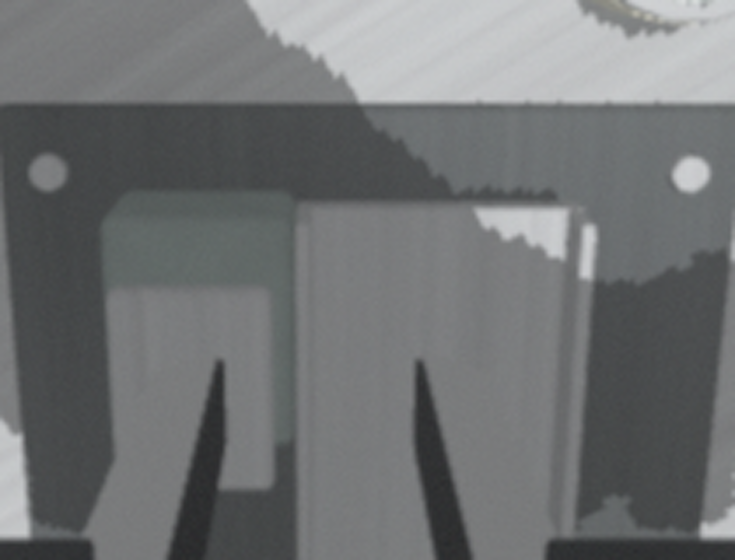

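One finger stands over the press plate (inner edge at column ~220 of the crop, plate 107-273). The other is inside the lane (inner edge ~417, lane 300-575). I'm pressing now.

```bash
python3 -m creep '{"translation":[[0,0,-3],[0,0,-6],[0,0,-9],[0,0,-11],[0,0,-12]],"yaw":[0,0,0,0,0],"gripper":[162,162,162,162,162]}'
python3 -m creep '{"translation":[[0,0,-1],[0,0,-1]],"yaw":[0,0],"gripper":[162,162]}'
```

```text
time_s: 2.75
ee_pos: [0.4597, 0.1754, 0.0723]
eef_rot: [-3.14, -0.0, 2.586]
force: [-3.5, 3.6, 8.4]
grip_width: 0.0338
time_s: 2.92
ee_pos: [0.4598, 0.1755, 0.0713]
eef_rot: [-3.14, -0.0, 2.587]
force: [-1.0, -0.2, 4.3]
grip_width: 0.0342
```

```bash
python3 -m creep '{"translation":[[0,0,-1],[0,0,-1],[0,0,-1]],"yaw":[0,0,0],"gripper":[162,162,162]}'
python3 -m creep '{"translation":[[0,0,-1],[0,0,-1],[0,0,-1]],"yaw":[0,0,0],"gripper":[162,162,162]}'
python3 - <<'E'
import numpy as np,cv2
from station import ctrl
for n in("scene","top"):
    c=ctrl.camera(n);np.savez(n+"2.npz",**c);im=c["pixels"][:,:,::-1]
    r=im[140:260,280:440] if n=="scene" else im[140:285,140:300]
    cv2.imwrite(f"pics/{n}2.png",cv2.resize(r,None,fx=4,fy=4,interpolation=2))
c=ctrl.camera("wrist");cv2.imwrite("pics/wrist3.png",c["pixels"][:,:,::-1]);o=ctrl.get_obs();print(o["force"],o["ee_pos"],o["moment"])
E
```

```text
time_s: 3.17
ee_pos: [0.4598, 0.1755, 0.0708]
eef_rot: [-3.14, -0.0, 2.587]
force: [-3.2, -0.4, 13.3]
grip_width: 0.0342
time_s: 3.42
ee_pos: [0.4598, 0.1756, 0.0707]
eef_rot: [-3.14, -0.0, 2.587]
force: [-5.3, -0.6, 17.5]
grip_width: 0.0345
[-6.28279272 -1.86061607 17.77672888] [0.45983777 0.17557748 0.07071629] [-0.60989221  1.24009384 -0.00613464]
```

View pics/wrist3.png

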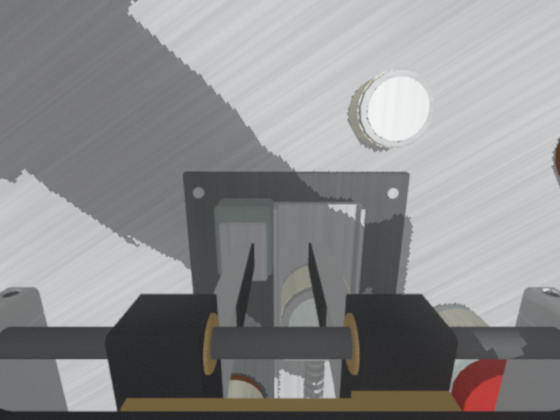

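View pics/scene2.png

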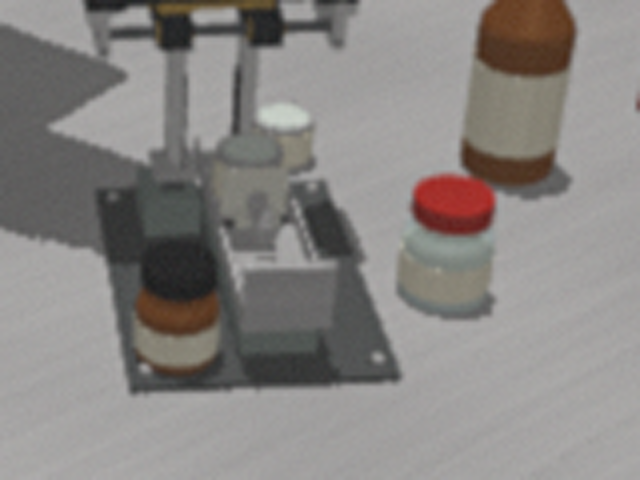

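The wrist view shows the tin upright in the lane behind the lane finger, its front near (300,265) and not past the fingertip at row 243. The press plate is down. The scene view shows the tin against the finger with the neighbouring jars, bottle and spare tin still standing. The force rose from 4 to 17 N over 0.6 mm, so the ejector is on its stop.

Run:
```python
from station import ctrl
o=ctrl.get_obs();print(o["time_s"],o["force"],o["ee_pos"])
print(ctrl.hand_in())
```

```text
3.5667 [-6.28279272 -1.86061607 17.77672888] [0.45983777 0.17557748 0.07071629]
the job is handed in; nothing more can be done
None
```

I handed the job in at 3.6 s: one finger is holding the ejector down, and the tin rests in the lane against the other. The hand-in gives no verdict.

- **Locating:** I found the dispenser from its foot plate in the top view. A close wrist view agreed to about 1–3 mm, except one lane-end corner that was 4 mm out; I took that edge to be the outside of the wall.
- **Ejector:** The fingertip came down to about 52 mm above the table, which is the plate's fully pressed height. The upward force then rose from 4 N to about 17 N over the last 0.6 mm, which shows it is on its stop.
- **Tin:** The last wrist and scene pictures show it upright in the lane, behind the finger and short of the open end.
- **Other goods:** The goods near the dispenser looked untouched in those pictures. I did not measure whether any had moved, and I did not check the cup, spoon and red bottle again.
- **Side force:** The final reading showed about 6–7 N of sideways force on the tool, more than the pusher's 3 N alone. I took the rest to be friction at the pressed plate and did not look further.

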